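# Put the painting things away, each with its own kind

## Task

Clear the painter's bench: stand the two dropper bottles in the bin where the other bottles are, lay the two paint tubes flat on the bottom of the carton that holds the green tube, and lay the palette knife flat on the bottom of the dark wooden brush tray, not on top of what is already there. Set each thing down rather than dropping it. Leave the mug where it stands.

Things in the scene. Friction and masses are not known exactly. Their poses are not given: they have to be found in the camera images.
- bottle_white: White round dropper bottle standing on the bench: 38 mm across up to 66 mm, black collar (23 mm across, from 73 mm) and thin spout, 108 mm tall in all, about 80 g. Origin: centre of its underside, z up its axis. It has a teal band.
- bottle_blue: Blue round dropper bottle standing on the bench: 38 mm across up to 66 mm, black collar (23 mm across, from 73 mm) and thin spout, 108 mm tall in all, about 80 g. Origin: centre of its underside, z up its axis. It has a white paper band.
- tube_red: Crimped paint tube, cream with a red band, rigid, lying flat, 104 mm long along x, about 60 g. Round at the shoulder (x = +30 mm, 26 mm across), black cap to x = +52 mm; flattens to a crimp 38 mm wide, 3 mm thick at x = -52 mm. At x = +8 mm, near its balance point and good to grip across, it is 30 mm wide and 19 mm high. Origin: under the middle of its length; z up.
- tube_yellow: Crimped paint tube, cream with a yellow band, rigid, lying flat, 104 mm long along x, about 60 g. Round at the shoulder (x = +30 mm, 26 mm across), black cap to x = +52 mm; flattens to a crimp 38 mm wide, 3 mm thick at x = -52 mm. At x = +8 mm, near its balance point and good to grip across, it is 30 mm wide and 19 mm high. Origin: under the middle of its length; z up.
- knife: Palette knife lying flat along its x, 163 mm long, about 35 g: dark wooden handle 14 mm wide, 12 mm high from x = -82 to +8 mm, brass ferrule, steel neck, leaf blade up to 20 mm wide, 2 mm thick out to x = +81 mm. Balances near x = -20 mm, on the handle: take it there, across. Origin: under the middle of its length; z up.
- bottle_bin: Grey plastic bin, open at the top, 240 mm long (its y) by 148 mm (its x), walls 45 mm high in all, walls and floor 4 mm thick, fixed to the bench. Two white dropper bottles of the same size already stand in it (fixed), at x = +32 and -32 mm, y = +88 mm; the rest of its floor, from y = -116 to +65 mm, is free. Origin: centre of its underside, z up.
- tube_box: Open cardboard carton 240 mm long (its y) by 148 mm (its x), walls 40 mm high in all, walls and floor 4 mm thick, fixed to the bench. A paint tube with a green band, of the same size, already lies in it (fixed), along x at y = +90 mm; the rest of its floor, from y = -116 to +70 mm, is free. Origin: centre of its underside, z up.
- tool_tray: Open tray of dark wood 240 mm long (its y) by 148 mm (its x), walls 30 mm high in all, walls and floor 4 mm thick, fixed to the bench. Two brushes, red and blue, already lie in it (fixed), along y, side by side at x = +60 and +47 mm; the rest of its floor, from x = -70 to +41 mm, is free. Origin: centre of its underside, z up.
- mug: Blue mug among the things, 78 mm across and 88 mm high, with its handle towards the robot: a bystander to leave where it is. Origin: centre of its underside, z up.

How it is judged:
At the end, for the whole second after the job is handed in: Bottles upright in the grey bin, tubes flat in the carton, knife flat in the wooden tray: each within 0.12 rad of upright or flat, underside within 8 mm of that floor, origin inside the walls, released and at rest. Mug upright, within 20 mm of its place (x of bottle_white in the frame of bottle_bin between -0.056 and 0.056 m and y of bottle_white in the frame of bottle_bin between -0.102 and 0.102 m and z of bottle_white in the frame of bottle_bin between 0 and 0.012 m and angle between each of bottle_white, bottle_blue, tube_red, tube_yellow, knife's own z axis and vertical below 0.12 rad and linear speed of each of bottle_white, bottle_blue, tube_red, tube_yellow, knife below 0.02 m/s and x of bottle_blue in the frame of bottle_bin between -0.056 and 0.056 m and y of bottle_blue in the frame of bottle_bin between -0.102 and 0.102 m and z of bottle_blue in the frame of bottle_bin between 0 and 0.012 m and x of tube_red in the frame of tube_box between -0.07 and 0.07 m and y of tube_red in the frame of tube_box between -0.116 and 0.116 m and z of tube_red in the frame of tube_box between 0 and 0.012 m and x of tube_yellow in the frame of tube_box between -0.07 and 0.07 m and y of tube_yellow in the frame of tube_box between -0.116 and 0.116 m and z of tube_yellow in the frame of tube_box between 0 and 0.012 m and x of knife in the frame of tool_tray between -0.07 and 0.07 m and y of knife in the frame of tool_tray between -0.116 and 0.116 m and z of knife in the frame of tool_tray between 0 and 0.012 m and distance of mug from where it was at the start of the episode below 0.02 m and angle between mug's own z axis and vertical below 0.15 rad); the robot touches nothing.
It fails at once if a thing is dropped: it moves freely, out of the fingers, faster than 0.7 m/s (a fall of about 25 mm) ((linear speed of bottle_white above 0.7 m/s and contact force between the fingers and bottle_white below 0.02 N) or (linear speed of bottle_blue above 0.7 m/s and contact force between the fingers and bottle_blue below 0.02 N) or (linear speed of tube_red above 0.7 m/s and contact force between the fingers and tube_red below 0.02 N) or (linear speed of tube_yellow above 0.7 m/s and contact force between the fingers and tube_yellow below 0.02 N) or (linear speed of knife above 0.7 m/s and contact force between the fingers and knife below 0.02 N)).
It fails at once if the mug is pushed more than 20 mm from its place or tipped (distance of mug from where it was at the start of the episode above 0.02 m or angle between mug's own z axis and vertical above 0.3 rad).
It also fails if it takes over 125 s, if anything falls off the work surface, if the arm or the gripper's body presses on something with over 40 N, if the wrist force passes 120 N, or if a joint passes its speed limit or range.

## Robot

A 7-joint arm with a two-finger parallel gripper is mounted at the origin on the work surface. World frame = base frame: x ahead of the robot, y to its left, z up, the work surface at z = 0. Lengths are in m, angles in rad, forces in N, time in s.
With the tool pointing down it reaches from about 0.35 to 0.9 m from the base axis. Payload 7.2 kg.
Tool frame: the origin (TCP) lies on the centre line of the jaws, within the pads' length; the fingertips stand 8 mm ahead of it and the grasp point (between the pads) lies 11 mm behind it (manip.tcp_to_tips is the distance from the TCP to the fingertips, in m); z points along the fingers, y is the line along which they close (so a half turn about z gives the same grasp; the last joint's range is limited). The gripper opens to 85 mm and grips with 20 to 120 N. Pads are 22 mm wide; open, the fingers measure 114 mm over their backs; the gripper's body (76 mm by 85 mm) begins 54 mm behind the grasp point. The pads swing forward as they close: fully open they stand 13 mm farther back than shut.
Start: joints at [-1.356, 0.411, -0.013, 1.596, 0.006, 1.134, -0.082], TCP at [0.174, 0.6, 0.239] pointing down, gripper open.
Joint ranges: [-2.95, 2.95], [-0.29, 1.99], [-1.47, 1.44], [0.14, 2.54], [-1.03, 4.17], [0.13, 1.85], [-2.86, 2.86]. Speed limits (rad/s): [2.39, 2.39, 3.01, 3.01, 3.14, 3.14, 3.14].

## Interface

Orientations are given as [roll, pitch, yaw] about the fixed x, y, z axes, in that order (R = Rz(yaw) Ry(pitch) Rx(roll)).
In Python, from workcell import monitor, viewer, job, manip gives the robot as it stands. The module is installed in compiled form; this text tells all that it offers.
- The arm moves only by the shell command python3 -m creep 'ROWS' [OPENING] [FORCE]. ROWS is JSON, a list of rows, each a list of 6 numbers: the shift along the tool's x, y, z in units of 60 mm (1.0 is 60 mm), then the turn, a rotation vector about the tool's x, y, z in units of 10 degrees (1.0 is 10 degrees). In form: [[x, y, z, ax, ay, az], ...]. A call has 1 to 20 rows; each row shifts and turns the commanded pose from where the row before left it, along the tool's axes as they then stand; what a row does not reach is not made up. A row lasts 1/8 s, in which the tool goes at most 62.5 mm and 10.7 degrees, less where a joint would pass 70% of its speed; a pose out of reach is approached as far as the arm can. A call is refused whole if a number of a shift passes 1 or a number of a turn 1, either way. A call with a gripper value outside its range is refused whole. OPENING is the opening, from 0 (shut) to 1 (fully open), set as the call begins (- or left out, the last holds). The fingers move at their own pace and stop on an object; FORCE is the grip in N (left out, the last holds). Time passes only in rows, so rows that do not move let the fingers close. It gives the time, the measured TCP pose, the force, the opening and the grip force at its end, in the units of the state.
- monitor.get_state(): the state, without advancing time (a new reading comes with each control period).
- viewer.snapshot(name): name is "scene" or "top"; returns (picture, depth): 420x560x3 uint8, red, green, blue; 420x560 float32, m along the optical axis (not along the pixel's ray), 0 where there is no reading.
- viewer.get_calibration(name): a dict with "vertical_fov" (degrees; the focal length in pixels is half the picture's height over the tangent of half this angle, whatever the lens; pixels are square), "cx", "cy" (the principal point, pixels), "R" (3x3) and "t" (3): a world point X has camera coordinates R X + t. Camera axes: x right, y down, z forward; pixel columns grow to the right and rows downward; lengths in m; the calibration is good to about 2 mm. A picture is of the moment at which its call begins. get_calibration takes no time and is no camera call.
- job.job_done(): hands the job in; it is judged then, once.
The state is a dict: "time_s": time; "joints": joint angles; "dq": joint speeds; "joint_efforts": joint torques, N m; "tcp_pos": TCP position; "tool_rot": TCP orientation; "ft_force": force on the tool from outside, world axes, zero at the start; "wrist_torque": the same for the moment, N m; "gripper_width": finger opening in m; "grip_force": force on a finger pad.
Only numpy, scipy, OpenCV 4.12 (cv2) and the standard library are available. Lean on these libraries where they do the work, as an engineer would, in place of code of your own. Each camera call takes 0.05 s, during which the arm holds its last target. There are 200 camera calls.

## Working session

There is one attempt and no reset: what is moved stays moved. The work goes in short steps, Python scripts to look and compute and a shell command to move; the robot and the scene stay as the last step left them, time stands still between calls to the robot, and variables do not carry over. Pictures are saved under pics/ and viewed, at most 14 in all, crops included, and the job is handed in when it is done.

```bash
mkdir -p pics
cat > h.py <<'E'
import numpy as np, cv2
from workcell import monitor, viewer
def snap(n):
    p,d=viewer.snapshot(n); c=viewer.get_calibration(n); return p,d,c
def pts(d,c):
    f=210/np.tan(np.radians(c["vertical_fov"])/2)
    v,u=np.mgrid[:420,:560]
    C=np.stack([(u-c["cx"])/f*d,(v-c["cy"])/f*d,d],-1)
    return (C-np.array(c["t"]))@np.array(c["R"])
E
python3 - <<'E'
from h import *
for n in("top","scene"):
    p,d,c=snap(n); np.savez(f"{n}0.npz",p=p,d=d)
    cv2.imwrite(f"pics/{n}0.png",p[...,::-1]); print(n,c)
print(monitor.get_state())
E
```

```text
top {'vertical_fov': 45.9311256738564, 'cx': 277.61389158509616, 'cy': 213.4549532045585, 'R': array([[-0.02315467, -0.99967161,  0.01097873],
       [-0.97992559,  0.02051946, -0.1983048 ],
       [ 0.1980144 , -0.01535002, -0.98007891]]), 't': array([0.01242187, 0.5337642 , 1.03213209])}
scene {'vertical_fov': 56.24538613778993, 'cx': 280.18246032273936, 'cy': 201.6438956008204, 'R': array([[ 0.30752754,  0.95143881,  0.01382009],
       [ 0.75040564, -0.23356726, -0.61833463],
       [-0.58507965,  0.20052561, -0.78579341]]), 't': array([-0.1514127 , -0.35860115,  1.3476189 ])}
{'time_s': 0.1, 'joints': array([-1.3562081 ,  0.4117996 , -0.01269639,  1.596944  ,  0.005561  ,
        1.13430068, -0.08221582]), 'dq': array([ 0.00046612, -0.00212321,  0.00142817, -0.00371454, -0.0012527 ,
        0.00093306,  0.0014322 ]), 'joint_efforts': array([ 2.17787012e-03, -6.01825476e+01,  6.84265103e-01, -3.00087261e+01,
        1.40110138e-02,  6.46673871e-03,  6.50178237e-06]), 'tcp_pos': array([0.17430976, 0.59975721, 0.23855657]), 'tool_rot': array([-3.14017768e+00,  7.09709511e-05,  2.85878194e+00]), 'ft_force': array([-0.03770416, -0.47801817,  0.32716527]), 'wrist_torque': array([-0.01435386,  0.02285231, -0.02293198]), 'grip_force': 0.0, 'gripper_width': 0.08526116537424724}
```

View pics/top0.png

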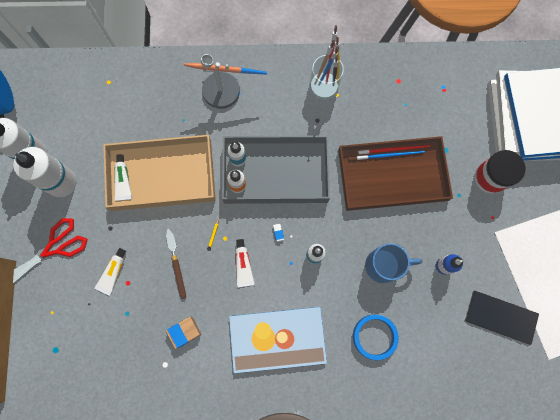

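View pics/scene0.png

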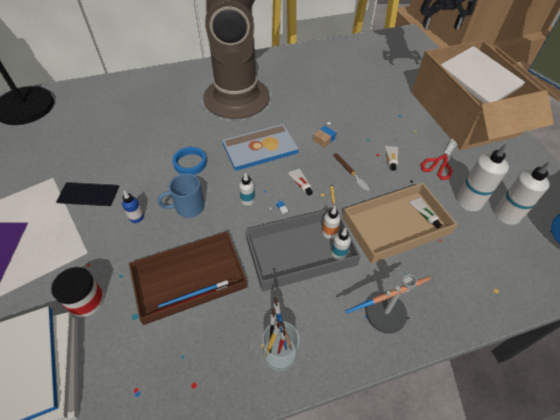

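The top view shows the tubes at about (111,270) yellow and (243,262) red, and the knife at (177,265). The white bottle is at (316,253), the blue one at (450,264), and the mug at (388,263) with its handle towards −y. The carton is at (158,172), the bin at (275,170) and the tray at (395,173). The scene view agrees.

```bash
cat > m.py <<'E'
from h import *
def load(n):
    z=np.load(f"{n}0.npz"); c=viewer.get_calibration(n); return z["p"],pts(z["d"],c),z["d"]>0
B={"top":dict(carton=(98,130,220,215),bin=(218,132,333,210),tray=(333,130,457,215),bw=(300,236,332,270),bb=(434,246,470,280),ty=(90,240,132,300),tr=(228,234,260,292),knife=(160,224,192,302),mug=(360,238,424,288)),
"scene":dict(carton=(335,180,462,262),bin=(240,215,362,290),tray=(124,230,252,322),bw=(234,168,262,210),bb=(116,186,150,226),ty=(382,142,402,172),tr=(284,164,318,198),knife=(328,148,374,194),mug=(155,172,210,220))}
H=dict(carton=.04,bin=.045,tray=.03)
for n in B:
    p,P,ok=load(n)
    print(n,"table z",np.median(P[330:350,200:220,2]) if n=="top" else np.median(P[250:300,20:100,2]))
    for k,(a,b,c,d) in B[n].items():
        X=P[b:d,a:c].reshape(-1,3); o=ok[b:d,a:c].ravel(); X=X[o]
        if k in H:
            Y=X[abs(X[:,2]-H[k])<.006]; r=cv2.minAreaRect((Y[:,:2]*1000).astype(np.float32))
            print(k,np.round(r[0],1),np.round(r[1],1),round(r[2],1)); continue
        if k in("bw","bb","mug"):
            zz=(.015,.062) if k!="mug" else (.015,.085)
            Y=X[(X[:,2]>zz[0])&(X[:,2]<zz[1])]; q=Y[:,:2]
            from scipy.optimize import least_squares
            R0=.019 if k!="mug" else .039
            s=least_squares(lambda v:np.hypot(*(q-v).T)-R0,q.mean(0)+np.array([.0,0]),loss="soft_l1",f_scale=.002)
            T=X[X[:,2]>(.095 if k!="mug" else .08)]
            print(k,np.round(s.x*1000,1),len(q),round(np.median(abs(s.fun))*1000,2),"top",np.round(T[:,:2].mean(0)*1000,1) if len(T) else None,"zmax",X[:,2].max().round(3)); continue
        h=.004 if k=="knife" else .004
        Y=X[X[:,2]>h]; q=(Y[:,:2]*1000).astype(np.float32); r=cv2.minAreaRect(q)
        m=q.mean(0);w,V=np.linalg.eigh(np.cov(q.T));t=(q-m)@V[:,1];
        print(k,"rect",np.round(r[0],1),np.round(r[1],1),round(r[2],1),"mean",m.round(1),"dir",np.degrees(np.arctan2(V[1,1],V[0,1])).round(1),"range",t.min().round(1),t.max().round(1),"zmax",Y[:,2].max().round(4),len(q))
E
python3 m.py
```

```text
top table z -0.0007384914447129248
carton [642.2 269.1] [150.1 241. ] 4.5
bin [643.8   3.4] [240.3 150.3] 89.5
tray [ 631.8 -271.4] [149.9 242.7] 4.6
bw [446.2 -80. ] 55 0.24 top [445.1 -79.1] zmax 0.107
bb [ 416.7 -371.8] 132 0.4 top [ 416. -370.] zmax 0.109
ty rect [424.3 378. ] [126.3  82.4] 2.1 mean [422.3 369.5] dir 155.7 range -60.4 53.2 zmax 0.0293 547
tr rect [436.7  79.6] [121.3  56.6] 2.5 mean [433.2  81. ] dir -173.8 range -65.4 55.4 zmax 0.0275 538
knife rect [434.3 230.6] [154.1  68.3] 0.5 mean [408.7 224.8] dir -166.5 range -109.1 53.1 zmax 0.0166 300
mug [ 419. -231.] 641 2.43 top [ 419.7 -231.7] zmax 0.092
scene table z 0.0019336387836180432
carton [643.4 264.9] [154.4 417.8] 3.5
bin [644.9  18.8] [270.2 151.3] 89.1
tray [ 629.7 -243.9] [151.3 293.1] 4.5
bw [446.5 -78.6] 163 0.65 top [449.3 -78.9] zmax 0.111
bb [ 416.6 -370.6] 196 0.71 top [ 419.3 -370.5] zmax 0.108
ty rect [421.  378.7] [ 41.5 115.5] 67.2 mean [430.1 368. ] dir 152.8 range -45.4 69.8 zmax 0.0284 207
tr rect [431.1  89.4] [ 93.  114.1] 83.0 mean [438.3  81.3] dir -177.1 range -49.2 69.2 zmax 0.0291 271
knife rect [424.3 217.2] [108.1 174.7] 77.8 mean [426.1 218.2] dir 167.3 range -86.3 89.0 zmax 0.0166 202
mug [ 422.5 -233.2] 1082 2.39 top [ 422.7 -231.6] zmax 0.091
```

```bash
cat > f.py <<'E'
from m import *
print("----")
def ray(n,uv,z):
    c=viewer.get_calibration(n);f=210/np.tan(np.radians(c["vertical_fov"])/2)
    R=np.array(c["R"]);t=np.array(c["t"]);o=-R.T@t
    d=np.c_[(uv[:,0]-c["cx"])/f,(uv[:,1]-c["cy"])/f,np.ones(len(uv))]@R
    return o+d*((z-o[2])/d[:,2])[:,None]
for n in B:
  p,P,ok=load(n); vis=p[...,::-1].copy()
  for k in("ty","tr","knife"):
    a,b,c,d=B[n][k]; roi=cv2.cvtColor(p[b:d,a:c],cv2.COLOR_RGB2LAB).astype(int)
    bg=np.median(roi.reshape(-1,3)[:],0)
    bg=np.median(np.r_[roi[0],roi[-1],roi[:,0],roi[:,-1]],0)
    m=(np.abs(roi-bg).sum(-1)>28).astype(np.uint8)
    N,L,S,_=cv2.connectedComponentsWithStats(m,connectivity=8)
    i=1+S[1:,4].argmax(); cn=max(cv2.findContours((L==i).astype(np.uint8),0,2)[0],key=cv2.contourArea)
    cv2.drawContours(vis,[cn+np.array([a,b])],-1,(255,0,255),1)
    vs,us=np.nonzero(L==i); q=ray(n,np.c_[us+a,vs+b].astype(float),.008 if k!="knife" else .005)[:,:2]*1000
    r=cv2.minAreaRect(q.astype(np.float32)); mm=q.mean(0);w,V=np.linalg.eigh(np.cov(q.T));v=V[:,1]*np.sign(V[0,1]);t=(q-mm)@v
    w_=(q-mm)@np.array([-v[1],v[0]])
    print(n,k,"rect",np.round(r[0],1),np.round(r[1],1),round(r[2],1),"axis",np.degrees(np.arctan2(v[1],v[0])).round(1),"mid",(mm+v*(t.min()+t.max())/2).round(1),"len",np.ptp(t).round(1),"wid",np.ptp(w_).round(1))
    for s in np.arange(t.min(),t.max()-5,20):
        g=w_[(t>=s)&(t<s+20)]; print("   ",round(s-t.min()),g.min().round(1),g.max().round(1))
  cv2.imwrite(f"pics/{n}_c.png",vis)
  if n=="top": cv2.imwrite("pics/crop1.png",cv2.resize(vis[220:305,80:340],None,fx=3,fy=3,interpolation=0))
E
python3 f.py | sed -n '/----/,$p'
```

```text
----
top ty rect [420.7 370.6] [ 39.3 106.6] 65.4 axis -24.3 mid [420.9 371. ] len 106.6 wid 39.3
    0 -19.9 19.4
    20 -19.1 18.3
    40 -18.4 17.2
    60 -17.5 16.1
    80 -12.7 15.0
    100 -8.7 9.7
top tr rect [432.3  79.2] [109.6  38.5] 4.8 axis 7.3 mid [432.5  81.5] len 109.3 wid 38.8
    0 -19.5 19.2
    20 -17.6 18.2
    40 -16.9 16.5
    60 -16.0 15.6
    80 -12.7 12.7
    100 -8.8 8.0
top knife rect [432.3 230.1] [167.   20.3] 13.6 axis 12.9 mid [432.1 230.9] len 167.0 wid 20.5
    0 -8.4 7.0
    20 -8.6 8.1
    40 -8.1 8.8
    60 -7.8 8.9
    80 -7.6 8.5
    100 -5.3 7.0
    120 -10.4 8.5
    140 -8.8 10.1
    160 -3.3 3.7
scene ty rect [425.4 368.4] [ 33.1 101.1] 61.6 axis -25.8 mid [426.3 370.3] len 101.0 wid 34.3
    0 -17.0 16.5
    20 -17.6 15.5
    40 -17.8 14.8
    60 -15.7 13.9
    80 -10.5 10.1
scene tr rect [435.9  84.4] [101.6  35.9] 13.0 axis 9.6 mid [436.7  82.3] len 101.6 wid 36.3
    0 -18.3 18.0
    20 -16.1 16.7
    40 -15.5 15.6
    60 -14.1 14.4
    80 -9.9 9.6
scene knife rect [435.2 231.6] [165.7  18.4] 12.0 axis 11.6 mid [435.2 231.5] len 165.7 wid 18.5
    0 -7.8 8.2
    20 -9.4 9.0
    40 -8.4 7.3
    60 -7.4 8.4
    80 -6.5 8.6
    100 -2.1 4.6
    120 -8.8 8.6
    140 -8.1 6.9
    160 -2.3 2.6
```

View pics/crop1.png

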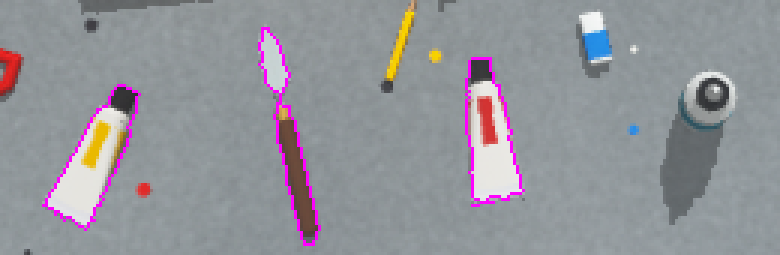

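The contours fit all three flat things cleanly: the yellow tube's cap is up-left to right, the red tube's cap is up, and the knife's blade is up. Next I'll write the move calculator and check for tall obstacles.

```bash
cat > g.py <<'E'
import sys,numpy as np
from scipy.spatial.transform import Rotation as R
from workcell import monitor
C=dict(carton=(.643,.269,4.5),bin=(.644,.0034,-.5),tray=(.631,-.2714,4.6))
def loc(c,x,y):
    X,Y,a=C[c];a=np.radians(a);return X+np.cos(a)*x-np.sin(a)*y,Y+np.sin(a)*x+np.cos(a)*y
def show():
    s=monitor.get_state();r=R.from_euler("xyz",s["tool_rot"]).as_matrix()
    print("t",round(s["time_s"],2),"tcp",s["tcp_pos"].round(4),"psi",np.degrees(np.arctan2(r[1,1],r[0,1])).round(1),"w",round(s["gripper_width"],4),"grip",round(s["grip_force"],1),"F",s["ft_force"].round(1),"q",s["joints"].round(2)); return s,r
def go(x,y,z,psi):
    s,r=show(); cur=np.degrees(np.arctan2(r[1,1],r[0,1]))
    psi=cur+(psi-cur+90)%180-90; a=np.radians(psi); yv=np.array([np.cos(a),np.sin(a),0]); zv=np.array([0,0,-1.]); G=np.c_[np.cross(yv,zv),yv,zv]
    print("turn",np.degrees((R.from_matrix(r).inv()*R.from_matrix(G)).as_rotvec()).round(2)/10,"then shift",((np.array([x,y,z])-s["tcp_pos"])@G/.06).round(3),"target",np.round([x,y,z],4))
if __name__=="__main__":
    a=sys.argv[1:]
    if not a: show()
    elif a[0] in C: go(*loc(a[0],float(a[1]),float(a[2])),float(a[3]),float(a[4])+C[a[0]][2])
    else: go(*map(float,a))
E
python3 - <<'E'
from h import *
for n in("top","scene"):
    z=np.load(n+"0.npz");P=pts(z["d"],viewer.get_calibration(n))
    m=(z["d"]>0)&(P[...,2]>.13)&(P[...,0]>0.1)
    q=P[m]; k=np.unique((q/.06).round().astype(int),axis=0)
    print(n,[tuple((v*6).tolist()) for v in k if v[2]>=2])
E
python3 g.py .4303 .3674 .22 65
```

```text
top [(60, 48, 12), (60, 48, 18), (60, 48, 24), (60, 54, 12), (60, 54, 18), (66, 48, 12), (66, 48, 18), (66, 54, 12), (66, 54, 18), (66, 60, 12), (72, 54, 12), (72, 54, 18), (72, 60, 12), (84, -12, 12), (84, -12, 18), (84, -12, 24), (84, 12, 12), (84, 12, 18), (84, 18, 12), (84, 18, 18), (90, -12, 12), (90, -12, 18)]
scene [(12, 54, 30), (12, 60, 18), (12, 60, 30), (12, 66, 18), (12, 78, 18), (12, 114, 12), (12, 114, 18), (18, 54, 24), (18, 54, 30), (18, 54, 36), (18, 60, 12), (18, 60, 18), (18, 60, 30), (18, 60, 36), (18, 66, 12), (18, 66, 18), (18, 66, 24), (18, 66, 30), (18, 66, 36), (18, 72, 12), (18, 72, 18), (18, 78, 12), (18, 78, 18), (18, 84, 12), (18, 84, 18), (18, 114, 12), (18, 114, 18), (24, 60, 12), (24, 60, 18), (24, 66, 18), (24, 66, 30), (24, 72, 18), (24, 78, 12), (24, 78, 18), (24, 84, 12), (24, 84, 18), (30, 60, 12), (30, 60, 18), (30, 66, 12), (30, 66, 18), (30, 72, 12), (30, 72, 18), (30, 78, 12), (30, 78, 18), (30, 84, 12), (30, 84, 18), (36, 60, 12), (36, 60, 18), (36, 66, 12), (36, 66, 18), (36, 72, 12), (36, 72, 18), (36, 78, 12), (36, 78, 18), (36, 84, 12), (36, 84, 18), (42, 60, 12), (42, 60, 18), (42, 66, 12), (42, 66, 18), (42, 72, 12), (42, 72, 18), (42, 78, 12), (42, 78, 18), (42, 84, 12), (42, 84, 18), (48, 60, 12), (48, 60, 18), (48, 66, 12), (48, 66, 18), (48, 72, 12), (48, 72, 18), (48, 78, 12), (48, 78, 18), (48, 84, 12), (48, 84, 18), (60, 48, 12), (60, 48, 18), (60, 54, 18), (66, 48, 12), (66, 48, 18), (66, 48, 24), (66, 54, 12), (66, 54, 18), (66, 60, 12), (66, 60, 18), (72, 54, 12), (72, 54, 18), (72, 60, 12), (72, 60, 18), (84, -12, 12), (84, -12, 18), (84, -12, 24), (84, 12, 12), (84, 12, 18), (84, 18, 12), (84, 18, 18), (90, -12, 12), (90, -12, 18)]
t 0.1 tcp [0.1743 0.5998 0.2386] psi 73.8 w 0.0853 grip 0.0 F [-0.  -0.5  0.3] q [-1.36  0.41 -0.01  1.6   0.01  1.13 -0.08]
turn [-0.008  0.001  0.88 ] then shift [-5.503 -1.707  0.309] target [0.4303 0.3674 0.22  ]
```

```bash
python3 -m creep '[[0,0,-0.5,0,0,0.88],[0,-0.85,0,0,0,0],[0,-0.86,0,0,0,0],[-0.9,0,0,0,0,0],[-0.9,0,0,0,0,0],[-0.9,0,0,0,0,0],[-0.9,0,0,0,0,0],[-0.9,0,0,0,0,0],[-1,0,0,0,0,0],[0,0,0.7,0,0,0],[0,0,0,0,0,0],[0,0,0,0,0,0]]' 0.8; python3 g.py .4303 .3674 .01 65; python3 g.py carton 8 -60 .22 90 2>/dev/null|tail -1
```

```text
time_s: 1.6
tcp_pos: [0.4296, 0.3685, 0.2281]
tool_rot: [3.141, -0.0, 2.707]
ft_force: [-0.0, 1.1, 0.5]
gripper_width: 0.068
grip_force: 0.0
t 1.6 tcp [0.4296 0.3685 0.2281] psi 65.1 w 0.068 grip 0.0 F [-0.   1.1  0.5] q [-0.95  0.32  0.2   1.77 -0.07  1.06  0.41]
turn [ 0.001 -0.002  0.008] then shift [-0.018 -0.012  3.635] target [0.4303 0.3674 0.01  ]
turn [ 2.000e-03 -1.000e-03 -2.942e+00] then shift [-1.367490e+02 -1.001932e+03  1.350000e-01] target [ 13.3259 -58.9184   0.22  ]
```

```bash
python3 -m creep '[[-0.02,-0.01,0.8,0,0,0],[0,0,0.8,0,0,0],[0,0,0.8,0,0,0],[0,0,0.6,0,0,0],[0,0,0.4,0,0,0],[0,0,0.23,0,0,0],[0,0,0,0,0,0],[0,0,0,0,0,0]]'; python3 -m creep '[[0,0,0,0,0,0],[0,0,0,0,0,0],[0,0,0,0,0,0],[0,0,0,0,0,0],[0,0,0,0,0,0],[0,0,0,0,0,0]]' 0 35; python3 g.py
```

```text
time_s: 2.6
tcp_pos: [0.4316, 0.3675, 0.0108]
tool_rot: [3.14, 0.001, 2.706]
ft_force: [-0.1, 0.4, 0.7]
gripper_width: 0.0686
grip_force: 0.0
time_s: 3.35
tcp_pos: [0.4312, 0.3669, 0.0104]
tool_rot: [3.141, 0.0, 2.705]
ft_force: [-1.5, -0.9, 5.9]
gripper_width: 0.0284
grip_force: 33.9
t 3.35 tcp [0.4312 0.3669 0.0104] psi 65.0 w 0.0284 grip 33.9 F [-1.5 -0.9  5.9] q [-0.9   0.61  0.15  1.93 -0.15  0.61  0.48]
```

```bash
python3 -m creep '[[0,0,-0.3,0,0,0],[0,0,-0.6,0,0,0],[0,0,-0.8,0,0,0],[0,0,-0.8,0,0,0],[0,0,0,0,0,0],[0,0,0,0,0,0]]'; python3 g.py carton .008 -.06 .15 90
```

```text
time_s: 4.1
tcp_pos: [0.4307, 0.3664, 0.1598]
tool_rot: [3.141, -0.0, 2.705]
ft_force: [0.0, -0.3, -0.8]
gripper_width: 0.0283
grip_force: 34.7
t 4.1 tcp [0.4307 0.3664 0.1598] psi 65.0 w 0.0283 grip 34.7 F [ 0.  -0.3 -0.8] q [-0.94  0.39  0.2   1.84 -0.1   0.91  0.43]
turn [ 2.00e-03 -0.00e+00 -2.95e+00] then shift [-3.534 -2.897  0.163] target [0.6557 0.2098 0.15  ]
```

```bash
python3 -m creep '[[0,0,0,0,0,-0.98],[0,0,0,0,0,-0.98],[0,0,0,0,0,-0.98],[-0.5,-0.4,0,0,0,0],[-0.7,-0.58,0,0,0,0],[-0.7,-0.58,0,0,0,0],[-0.7,-0.58,0,0,0,0],[-0.6,-0.5,0,0,0,0],[-0.33,-0.26,0.16,0,0,0],[0,0,0,0,0,0],[0,0,0,0,0,0],[0,0,0,0,0,0]]'; python3 g.py carton .008 -.06 .016 90
```

```text
time_s: 5.6
tcp_pos: [0.6543, 0.2114, 0.1498]
tool_rot: [3.141, -0.001, -3.062]
ft_force: [0.2, 0.2, -1.8]
gripper_width: 0.028
grip_force: 34.7
t 5.6 tcp [0.6543 0.2114 0.1498] psi 94.5 w 0.028 grip 34.7 F [ 0.2  0.2 -1.8] q [-0.47  0.6   0.14  1.53 -0.09  1.03  1.34]
turn [ 0.005 -0.004  0.004] then shift [-0.021 -0.027  2.231] target [0.6557 0.2098 0.016 ]
```

```bash
python3 -m creep '[[-0.02,-0.03,0.7,0,0,0],[0,0,0.7,0,0,0],[0,0,0.5,0,0,0],[0,0,0.25,0,0,0],[0,0,0.08,0,0,0],[0,0,0.03,0,0,0],[0,0,0,0,0,0],[0,0,0,0,0,0]]'; python3 g.py
```

```text
time_s: 6.6
tcp_pos: [0.6574, 0.2079, 0.0153]
tool_rot: [3.141, 0.001, -3.065]
ft_force: [0.2, -0.6, -1.6]
gripper_width: 0.0281
grip_force: 34.7
t 6.6 tcp [0.6574 0.2079 0.0153] psi 94.4 w 0.0281 grip 34.7 F [ 0.2 -0.6 -1.6] q [-0.45  0.75  0.12  1.6  -0.11  0.79  1.36]
```

```bash
python3 -m creep '[[0,0,0.015,0,0,0],[0,0,0,0,0,0],[0,0,0,0,0,0]]'; python3 -m creep '[[0,0,0,0,0,0],[0,0,0,0,0,0],[0,0,0,0,0,0],[0,0,-0.2,0,0,0],[0,0,-0.6,0,0,0],[0,0,-0.8,0,0,0],[0,0,-0.7,0,0,0],[0,0,0,0,0,0],[0,0,0,0,0,0]]' 0.65; python3 g.py .4424 .083 .15 97.7
```

```text
time_s: 6.98
tcp_pos: [0.6573, 0.2078, 0.0145]
tool_rot: [3.141, 0.001, -3.065]
ft_force: [-1.3, -0.5, 5.3]
gripper_width: 0.0283
grip_force: 35.1
time_s: 8.1
tcp_pos: [0.6566, 0.2077, 0.1517]
tool_rot: [3.141, 0.0, -3.065]
ft_force: [-1.1, -0.5, -0.6]
gripper_width: 0.0557
grip_force: 0.0
t 8.1 tcp [0.6566 0.2077 0.1517] psi 94.4 w 0.0557 grip 0.0 F [-1.1 -0.5 -0.6] q [-0.47  0.6   0.14  1.52 -0.09  1.03  1.34]
turn [ 0.001  0.001 -0.33 ] then shift [ 3.816 -1.581  0.028] target [0.4424 0.083  0.15  ]
```

```bash
python3 -m creep '[[0.5,-0.2,0,0,0,-0.33],[0.8,-0.33,0,0,0,0],[0.8,-0.33,0,0,0,0],[0.8,-0.33,0,0,0,0],[0.6,-0.25,0,0,0,0],[0.32,-0.14,0,0,0,0],[0,0,0,0,0,0],[0,0,0,0,0,0]]'; python3 g.py .4424 .083 .010 97.7
```

```text
time_s: 9.1
tcp_pos: [0.442, 0.0852, 0.1511]
tool_rot: [3.142, -0.0, -3.007]
ft_force: [-0.1, 1.2, 0.2]
gripper_width: 0.0555
grip_force: 0.0
t 9.1 tcp [0.442  0.0852 0.1511] psi 97.7 w 0.0555 grip 0.0 F [-0.1  1.2  0.2] q [-0.42  0.22  0.14  2.11 -0.04  0.81  1.45]
turn [ 0.    -0.     0.002] then shift [-1.000e-03 -3.600e-02  2.352e+00] target [0.4424 0.083  0.01  ]
```

```bash
python3 -m creep '[[0,-0.025,0.7,0,0,0],[0,0,0.8,0,0,0],[0,0,0.5,0,0,0],[0,0,0.25,0,0,0],[0,0,0.1,0,0,0],[0,0,0,0,0,0],[0,0,0,0,0,0]]'; python3 -m creep '[[0,0,0,0,0,0],[0,0,0,0,0,0],[0,0,0,0,0,0],[0,0,0,0,0,0],[0,0,0,0,0,0]]' 0 35;python3 -m creep '[[0,0,-0.3,0,0,0],[0,0,-0.6,0,0,0],[0,0,-0.8,0,0,0],[0,0,-0.7,0,0,0],[0,0,0,0,0,0],[0,0,0,0,0,0]]'; python3 g.py carton .008 .01 .15 90
```

```text
time_s: 9.98
tcp_pos: [0.4425, 0.0834, 0.0113]
tool_rot: [3.141, 0.002, -3.007]
ft_force: [0.4, 0.0, 0.5]
gripper_width: 0.0557
grip_force: 0.0
time_s: 10.6
tcp_pos: [0.4422, 0.0833, 0.0113]
tool_rot: [3.141, 0.001, -3.007]
ft_force: [-0.7, -0.3, 9.3]
gripper_width: 0.0283
grip_force: 33.7
time_s: 11.35
tcp_pos: [0.4413, 0.0832, 0.1541]
tool_rot: [3.141, 0.0, -3.007]
ft_force: [0.2, -0.1, -0.2]
gripper_width: 0.0283
grip_force: 34.9
t 11.35 tcp [0.4413 0.0832 0.1541] psi 97.7 w 0.0283 grip 34.9 F [ 0.2 -0.1 -0.2] q [-0.42  0.22  0.15  2.11 -0.04  0.82  1.46]
turn [0.001 0.    0.32 ] then shift [-3.728  2.99   0.069] target [0.6502 0.2796 0.15  ]
```

```bash
python3 -m creep '[[-0.4,0.3,0,0,0,0.32],[-0.65,0.53,0,0,0,0],[-0.7,0.57,0,0,0,0],[-0.7,0.57,0,0,0,0],[-0.6,0.48,0,0,0,0],[-0.45,0.36,0,0,0,0],[-0.23,0.18,0.07,0,0,0],[0,0,0,0,0,0],[0,0,0,0,0,0],[0,0,0,0,0,0]]'; python3 g.py carton .008 .01 .016 90
```

```text
time_s: 12.6
tcp_pos: [0.6492, 0.2799, 0.1501]
tool_rot: [-3.141, -0.001, -3.064]
ft_force: [-0.1, -0.8, -1.0]
gripper_width: 0.0285
grip_force: 34.9
t 12.6 tcp [0.6492 0.2799 0.1501] psi 94.5 w 0.0285 grip 34.9 F [-0.1 -0.8 -1. ] q [-0.56  0.63  0.13  1.47 -0.09  1.05  1.24]
turn [-0.002 -0.003 -0.005] then shift [-0.016 -0.007  2.235] target [0.6502 0.2796 0.016 ]
```

```bash
python3 -m creep '[[0,0,0.7,0,0,0],[0,0,0.7,0,0,0],[0,0,0.5,0,0,0],[0,0,0.25,0,0,0],[0,0,0.08,0,0,0],[0,0,0.02,0,0,0],[0,0,0,0,0,0],[0,0,0,0,0,0]]'; python3 g.py
```

```text
time_s: 13.6
tcp_pos: [0.6501, 0.2811, 0.0162]
tool_rot: [3.141, 0.001, -3.063]
ft_force: [0.5, -0.1, -1.0]
gripper_width: 0.0283
grip_force: 34.9
t 13.6 tcp [0.6501 0.2811 0.0162] psi 94.5 w 0.0283 grip 34.9 F [ 0.5 -0.1 -1. ] q [-0.55  0.78  0.11  1.55 -0.1   0.82  1.25]
```

```bash
python3 -m creep '[[0,0,0.018,0,0,0],[0,0,0,0,0,0],[0,0,0,0,0,0]]'; python3 -m creep '[[0,0,0,0,0,0],[0,0,0,0,0,0],[0,0,0,0,0,0],[0,0,-0.2,0,0,0],[0,0,-0.6,0,0,0],[0,0,-0.8,0,0,0],[0,0,-0.7,0,0,0],[0,0,0,0,0,0],[0,0,0,0,0,0]]' 0.65; python3 g.py .4141 .2269 .15 102.3
```

```text
time_s: 13.98
tcp_pos: [0.6501, 0.2811, 0.0155]
tool_rot: [3.141, 0.001, -3.063]
ft_force: [-1.2, -0.7, 6.8]
gripper_width: 0.0284
grip_force: 35.4
time_s: 15.1
tcp_pos: [0.6494, 0.2808, 0.1524]
tool_rot: [3.141, 0.0, -3.063]
ft_force: [-1.0, -0.3, -1.2]
gripper_width: 0.0555
grip_force: 0.0
t 15.1 tcp [0.6494 0.2808 0.1524] psi 94.5 w 0.0555 grip 0.0 F [-1.  -0.3 -1.2] q [-0.56  0.62  0.13  1.47 -0.09  1.05  1.24]
turn [ 0.001  0.001 -0.78 ] then shift [ 4.023 -0.042  0.04 ] target [0.4141 0.2269 0.15  ]
```

```bash
python3 -m creep '[[0.5,0,0,0,0,-0.78],[0.8,0,0,0,0,0],[0.9,0,0,0,0,0],[0.8,0,0,0,0,0],[0.65,-0.02,0,0,0,0],[0.37,-0.02,0,0,0,0],[0,0,0,0,0,0],[0,0,0,0,0,0]]'; python3 g.py .4141 .2269 .011 102.3
```

```text
time_s: 16.1
tcp_pos: [0.4145, 0.2313, 0.1518]
tool_rot: [-3.141, 0.0, -2.927]
ft_force: [0.5, -0.2, -0.3]
gripper_width: 0.0554
grip_force: 0.0
t 16.1 tcp [0.4145 0.2313 0.1518] psi 102.3 w 0.0554 grip 0.0 F [ 0.5 -0.2 -0.3] q [-0.67  0.26  0.07  2.05 -0.02  0.83  1.2 ]
turn [-0.001  0.    -0.   ] then shift [ 0.022 -0.071  2.347] target [0.4141 0.2269 0.011 ]
```

```bash
python3 -m creep '[[0.02,-0.07,0.7,0,0,0],[0,0,0.8,0,0,0],[0,0,0.5,0,0,0],[0,0,0.25,0,0,0],[0,0,0.09,0,0,0],[0,0,0,0,0,0],[0,0,0,0,0,0]]' 0.45; python3 g.py .4141 .2269 .011 102.3; python3 -m creep '[[0,0,0,0,0,0],[0,0,0,0,0,0],[0,0,0,0,0,0],[0,0,0,0,0,0],[0,0,0,0,0,0]]' 0 35
```

```text
time_s: 16.98
tcp_pos: [0.4143, 0.2272, 0.0126]
tool_rot: [3.141, 0.002, -2.927]
ft_force: [-0.7, -0.4, -0.1]
gripper_width: 0.0384
grip_force: 0.0
t 16.98 tcp [0.4143 0.2272 0.0126] psi 102.3 w 0.0384 grip 0.0 F [-0.7 -0.4 -0.1] q [-0.64  0.5   0.05  2.15 -0.05  0.49  1.23]
turn [ 0.004  0.01  -0.001] then shift [ 0.004 -0.005  0.027] target [0.4141 0.2269 0.011 ]
time_s: 17.6
tcp_pos: [0.414, 0.2272, 0.0126]
tool_rot: [3.141, 0.001, -2.927]
ft_force: [-0.2, 0.1, 5.4]
gripper_width: 0.0131
grip_force: 34.5
```

```bash
python3 -m creep '[[0,0,-0.2,0,0,0],[0,0,-0.5,0,0,0],[0,0,-0.8,0,0,0],[0,0,-0.8,0,0,0],[0,0,-0.4,0,0,0],[0,0,0,0,0,0],[0,0,0,0,0,0]]'; python3 g.py tray -.012 .02 .17 0
python3 - <<'E'
from h import *
p,d,c=snap("scene"); cv2.imwrite("pics/k1.png",cv2.resize(p[100:280,160:480,::-1],None,fx=2,fy=2))
E
```

```text
time_s: 18.48
tcp_pos: [0.4131, 0.2265, 0.1735]
tool_rot: [-3.142, -0.0, -2.927]
ft_force: [-0.5, -0.7, -1.3]
gripper_width: 0.0129
grip_force: 34.5
t 18.48 tcp [0.4131 0.2265 0.1735] psi 102.3 w 0.0129 grip 34.5 F [-0.5 -0.7 -1.3] q [-0.67  0.22  0.08  2.04 -0.02  0.88  1.2 ]
turn [ 1.00e-03 -2.00e-03 -8.23e+00] then shift [ 8.23  -2.754  0.058] target [ 0.6174 -0.2524  0.17  ]
```

View pics/k1.png

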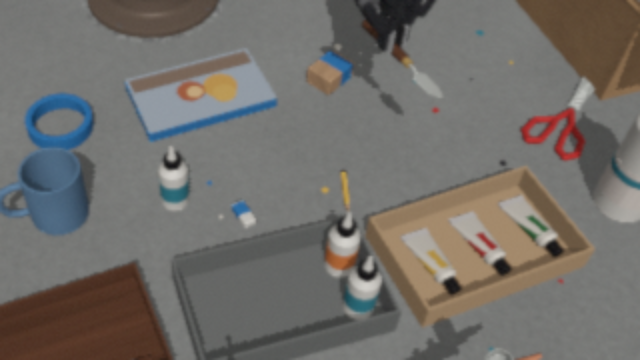

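The picture (crop of the scene at 2x) shows the yellow and red tubes lying flat beside the green one, around (430,260) and (478,242), and the knife held level by its handle at (410,60). I'll turn it the other way, by +97.7°, to stay within the last joint's range.

```bash
python3 -m creep '[[0,0,0,0,0,0.98],[0,0,0,0,0,0.98],[0,0,0,0,0,0.98],[0,0,0,0,0,0.98],[0,0,0,0,0,0.98],[0,0,0,0,0,0.98],[0,0,0,0,0,0.98],[0,0,0,0,0,0.98],[0,0,0,0,0,0.98],[0,0,0,0,0,0.95],[0,0,0,0,0,0],[0,0,0,0,0,0]]'; python3 g.py tray -.012 .02 .17 0
```

```text
time_s: 20.02
tcp_pos: [0.4133, 0.2266, 0.1731]
tool_rot: [-3.141, 0.001, 1.655]
ft_force: [1.4, 0.2, -0.4]
gripper_width: 0.0128
grip_force: 34.5
t 20.02 tcp [0.4133 0.2266 0.1731] psi 4.8 w 0.0128 grip 34.5 F [ 1.4  0.2 -0.4] q [-0.9   0.23  0.35  2.05 -0.1   0.88 -0.41]
turn [-0.006  0.005  0.021] then shift [-8.232  2.752  0.052] target [ 0.6174 -0.2524  0.17  ]
```

```bash
python3 -m creep '[[-0.4,0.15,0,0,0,0.02],[-0.7,0.23,0,0,0,0],[-0.85,0.28,0,0,0,0],[-0.85,0.28,0,0,0,0],[-0.85,0.28,0,0,0,0],[-0.85,0.28,0,0,0,0],[-0.85,0.28,0,0,0,0],[-0.85,0.28,0,0,0,0],[-0.8,0.27,0,0,0,0],[-0.6,0.2,0,0,0,0],[-0.4,0.14,0,0,0,0],[-0.23,0.08,0.05,0,0,0],[0,0,0,0,0,0],[0,0,0,0,0,0],[0,0,0,0,0,0]]'; python3 g.py tray -.012 .02 .018 0
```

```text
time_s: 21.9
tcp_pos: [0.6161, -0.2515, 0.1708]
tool_rot: [3.141, -0.001, 1.649]
ft_force: [-0.3, 0.3, -1.2]
gripper_width: 0.0129
grip_force: 34.5
t 21.9 tcp [ 0.6161 -0.2515  0.1708] psi 4.5 w 0.0129 grip 34.5 F [-0.3  0.3 -1.2] q [-0.02  0.58  0.5   1.59 -0.3   1.06  0.64]
turn [ 0.001 -0.004 -0.01 ] then shift [-0.018  0.02   2.547] target [ 0.6174 -0.2524  0.018 ]
```

```bash
python3 -m creep '[[0,0,0.7,0,0,0],[0,0,0.8,0,0,0],[0,0,0.5,0,0,0],[0,0,0.3,0,0,0],[0,0,0.15,0,0,0],[0,0,0.08,0,0,0],[0,0,0.02,0,0,0],[0,0,0,0,0,0],[0,0,0,0,0,0]]'; python3 g.py
```

```text
time_s: 23.02
tcp_pos: [0.6164, -0.253, 0.0183]
tool_rot: [3.141, 0.0, 1.648]
ft_force: [-0.0, 0.1, 0.6]
gripper_width: 0.013
grip_force: 34.5
t 23.02 tcp [ 0.6164 -0.253   0.0183] psi 4.4 w 0.013 grip 34.5 F [-0.   0.1  0.6] q [ 0.04  0.75  0.42  1.68 -0.4   0.79  0.72]
```

```bash
python3 -m creep '[[0,0,0.02,0,0,0],[0,0,0.01,0,0,0],[0,0,0,0,0,0],[0,0,0,0,0,0]]'; python3 -m creep '[[0,0,0,0,0,0],[0,0,0,0,0,0],[0,0,0,0,0,0],[0,0,-0.2,0,0,0],[0,0,-0.6,0,0,0],[0,0,-0.8,0,0,0],[0,0,-0.8,0,0,0],[0,0,-0.4,0,0,0],[0,0,0,0,0,0],[0,0,0,0,0,0]]' 0.4; python3 g.py .4167 -.3712 .18 0
```

```text
time_s: 23.52
tcp_pos: [0.6163, -0.2529, 0.0167]
tool_rot: [3.141, -0.0, 1.648]
ft_force: [-1.9, 1.4, 5.5]
gripper_width: 0.0127
grip_force: 35.2
time_s: 24.78
tcp_pos: [0.6156, -0.2525, 0.1833]
tool_rot: [-3.141, -0.001, 1.648]
ft_force: [0.9, -0.6, -0.7]
gripper_width: 0.034
grip_force: 0.0
t 24.77 tcp [ 0.6156 -0.2525  0.1833] psi 4.4 w 0.034 grip 0.0 F [ 0.9 -0.6 -0.7] q [-0.02  0.56  0.51  1.58 -0.3   1.08  0.64]
turn [-0.005 -0.003  0.44 ] then shift [-1.978 -3.315  0.054] target [ 0.4167 -0.3712  0.18  ]
```

```bash
python3 -m creep '[[-0.2,-0.35,0,0,0,0.44],[-0.4,-0.66,0,0,0,0],[-0.4,-0.68,0,0,0,0],[-0.4,-0.68,0,0,0,0],[-0.35,-0.58,0,0,0,0],[-0.23,-0.37,0.05,0,0,0],[0,0,0,0,0,0],[0,0,0,0,0,0],[0,0,0,0,0,0]]' 0.75; python3 g.py .4167 -.3712 .049 0
python3 - <<'E'
from h import *
p,d,c=snap("scene"); cv2.imwrite("pics/k2.png",cv2.resize(p[100:330,80:400,::-1],None,fx=2,fy=2))
E
```

```text
time_s: 25.9
tcp_pos: [0.4186, -0.3725, 0.1806]
tool_rot: [-3.141, -0.0, 1.572]
ft_force: [0.3, 0.2, 0.1]
gripper_width: 0.064
grip_force: 0.0
t 25.9 tcp [ 0.4186 -0.3725  0.1806] psi 0.1 w 0.064 grip 0.0 F [0.3 0.2 0.1] q [ 0.2   0.4   0.58  1.85 -0.26  0.97  0.89]
turn [-0.002 -0.002  0.006] then shift [ 0.021 -0.031  2.193] target [ 0.4167 -0.3712  0.049 ]
```

View pics/k2.png

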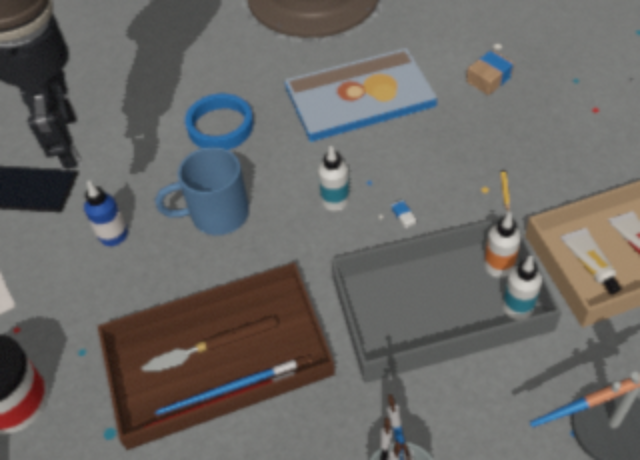

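The knife lies flat on the tray floor at about (210,345), clear of the brushes. The gripper is above the blue bottle, which is at (105,215). Next I descend.

```bash
python3 -m creep '[[0.02,-0.03,0.5,0,0,0],[0,0,0.6,0,0,0],[0,0,0.5,0,0,0],[0,0,0.35,0,0,0],[0,0,0.2,0,0,0],[0,0,0,0,0,0],[0,0,0,0,0,0]]'; python3 g.py .4167 -.3712 .049 0
```

```text
time_s: 26.82
tcp_pos: [0.4165, -0.3724, 0.0526]
tool_rot: [3.141, 0.001, 1.571]
ft_force: [0.3, -0.7, 0.2]
gripper_width: 0.0641
grip_force: 0.0
t 26.82 tcp [ 0.4165 -0.3724  0.0526] psi 0.0 w 0.0641 grip 0.0 F [ 0.3 -0.7  0.2] q [ 0.28  0.57  0.48  1.95 -0.39  0.71  1.  ]
turn [0.005 0.004 0.   ] then shift [0.02  0.003 0.061] target [ 0.4167 -0.3712  0.049 ]
```

```bash
python3 -m creep '[[0.02,0,0.05,0,0,0],[0,0,0,0,0,0]]'; python3 -m creep '[[0,0,0,0,0,0],[0,0,0,0,0,0],[0,0,0,0,0,0],[0,0,0,0,0,0],[0,0,0,0,0,0]]' 0 35;python3 -m creep '[[0,0,-0.2,0,0,0],[0,0,-0.5,0,0,0],[0,0,-0.8,0,0,0],[0,0,-0.8,0,0,0],[0,0,-0.4,0,0,0],[0,0,0,0,0,0],[0,0,0,0,0,0]]'; python3 g.py bin 0 -.06 .21 0
```

```text
time_s: 27.08
tcp_pos: [0.4162, -0.3707, 0.0492]
tool_rot: [3.141, 0.0, 1.571]
ft_force: [-0.1, 0.0, 0.4]
gripper_width: 0.0639
grip_force: 0.0
time_s: 27.7
tcp_pos: [0.4162, -0.371, 0.0492]
tool_rot: [3.141, 0.0, 1.571]
ft_force: [0.4, 0.5, 5.0]
gripper_width: 0.037
grip_force: 34.8
time_s: 28.58
tcp_pos: [0.4156, -0.3702, 0.2101]
tool_rot: [-3.141, -0.001, 1.571]
ft_force: [-0.7, 0.9, -1.0]
gripper_width: 0.037
grip_force: 35.3
t 28.57 tcp [ 0.4156 -0.3702  0.2101] psi 0.0 w 0.037 grip 35.3 F [-0.7  0.9 -1. ] q [ 0.17  0.36  0.6   1.83 -0.24  1.03  0.87]
turn [-0.005 -0.005  0.051] then shift [5.260e+00 3.752e+00 2.000e-03] target [ 0.6435 -0.0566  0.21  ]
```

```bash
python3 -m creep '[[0.3,0.2,0,0,0,0.05],[0.6,0.43,0,0,0,0],[0.7,0.5,0,0,0,0],[0.7,0.5,0,0,0,0],[0.7,0.5,0,0,0,0],[0.7,0.5,0,0,0,0],[0.65,0.46,0,0,0,0],[0.5,0.36,0,0,0,0],[0.3,0.22,0,0,0,0],[0.11,0.08,0,0,0,0],[0,0,0,0,0,0],[0,0,0,0,0,0],[0,0,0,0,0,0]]'; python3 g.py bin 0 -.06 .056 0
```

```text
time_s: 30.2
tcp_pos: [0.6431, -0.0585, 0.2112]
tool_rot: [3.141, 0.0, 1.56]
ft_force: [-0.4, -0.5, -0.3]
gripper_width: 0.0367
grip_force: 35.3
t 30.2 tcp [ 0.6431 -0.0585  0.2112] psi -0.6 w 0.0367 grip 35.3 F [-0.4 -0.5 -0.3] q [-0.33  0.5   0.5   1.6  -0.26  1.11  0.23]
turn [ 0.001  0.001 -0.011] then shift [0.031 0.005 2.587] target [ 0.6435 -0.0566  0.056 ]
```

```bash
python3 -m creep '[[0.02,0,0.6,0,0,0],[0,0,0.7,0,0,0],[0,0,0.6,0,0,0],[0,0,0.35,0,0,0],[0,0,0.2,0,0,0],[0,0,0.1,0,0,0],[0,0,0.02,0,0,0],[0,0,0,0,0,0],[0,0,0,0,0,0]]'; python3 g.py
```

```text
time_s: 31.32
tcp_pos: [0.6441, -0.0559, 0.0574]
tool_rot: [3.14, -0.0, 1.562]
ft_force: [0.8, 0.4, -0.0]
gripper_width: 0.037
grip_force: 35.3
t 31.32 tcp [ 0.6441 -0.0559  0.0574] psi -0.5 w 0.037 grip 35.3 F [ 0.8  0.4 -0. ] q [-0.28  0.67  0.42  1.72 -0.35  0.83  0.3 ]
```

```bash
python3 -m creep '[[0,0,0.04,0,0,0],[0,0,0.02,0,0,0],[0,0,0.012,0,0,0],[0,0,0,0,0,0],[0,0,0,0,0,0]]'; python3 g.py
```

```text
time_s: 31.95
tcp_pos: [0.6437, -0.0559, 0.0532]
tool_rot: [3.141, -0.0, 1.562]
ft_force: [-2.8, 0.6, 7.0]
gripper_width: 0.0369
grip_force: 36.0
t 31.95 tcp [ 0.6437 -0.0559  0.0532] psi -0.5 w 0.0369 grip 36.0 F [-2.8  0.6  7. ] q [-0.28  0.68  0.42  1.72 -0.36  0.82  0.3 ]
```

```bash
python3 -m creep '[[0,0,0,0,0,0],[0,0,0,0,0,0],[0,0,0,0,0,0],[0,0,0,0,0,0],[0,0,-0.2,0,0,0],[0,0,-0.6,0,0,0],[0,0,-0.8,0,0,0],[0,0,-0.8,0,0,0],[0,0,0,0,0,0],[0,0,0,0,0,0]]' 0.7; python3 g.py .4463 -.0795 .19 0
```

```text
time_s: 33.2
tcp_pos: [0.6434, -0.0557, 0.1966]
tool_rot: [3.141, -0.0, 1.562]
ft_force: [0.0, 0.4, -0.4]
gripper_width: 0.06
grip_force: 0.0
t 33.2 tcp [ 0.6434 -0.0557  0.1966] psi -0.5 w 0.06 grip 0.0 F [ 0.   0.4 -0.4] q [-0.33  0.51  0.5   1.62 -0.27  1.08  0.23]
turn [ 0.002 -0.003 -0.05 ] then shift [-0.397 -3.285  0.11 ] target [ 0.4463 -0.0795  0.19  ]
```

```bash
python3 -m creep '[[-0.05,-0.4,0,0,0,-0.05],[-0.1,-0.7,0,0,0,0],[-0.1,-0.8,0,0,0,0],[-0.08,-0.7,0,0,0,0],[-0.05,-0.45,0,0,0,0],[-0.02,-0.23,0.11,0,0,0],[0,0,0,0,0,0],[0,0,0,0,0,0],[0,0,0,0,0,0]]' 0.75; python3 g.py .4463 -.0795 .049 0
```

```text
time_s: 34.33
tcp_pos: [0.4477, -0.0796, 0.1897]
tool_rot: [3.142, 0.001, 1.571]
ft_force: [-0.4, 0.6, -0.3]
gripper_width: 0.0639
grip_force: 0.0
t 34.33 tcp [ 0.4477 -0.0796  0.1897] psi 0.0 w 0.0639 grip 0.0 F [-0.4  0.6 -0.3] q [-0.41  0.18  0.55  2.08 -0.12  0.91  0.2 ]
turn [0.    0.003 0.002] then shift [ 2.000e-03 -2.300e-02  2.345e+00] target [ 0.4463 -0.0795  0.049 ]
```

```bash
python3 -m creep '[[0,-0.02,0.6,0,0,0],[0,0,0.7,0,0,0],[0,0,0.5,0,0,0],[0,0,0.35,0,0,0],[0,0,0.19,0,0,0],[0,0,0,0,0,0],[0,0,0,0,0,0],[0,0,0,0,0,0]]'; python3 -m creep '[[0,0,0,0,0,0],[0,0,0,0,0,0],[0,0,0,0,0,0],[0,0,0,0,0,0],[0,0,0,0,0,0]]' 0 35;python3 -m creep '[[0,0,-0.2,0,0,0],[0,0,-0.5,0,0,0],[0,0,-0.8,0,0,0],[0,0,-0.8,0,0,0],[0,0,-0.4,0,0,0],[0,0,0,0,0,0],[0,0,0,0,0,0]]'; python3 g.py bin 0 0 .21 0
```

```text
time_s: 35.33
tcp_pos: [0.4462, -0.0796, 0.0501]
tool_rot: [3.14, -0.0, 1.571]
ft_force: [-0.6, -0.2, -0.4]
gripper_width: 0.0641
grip_force: 0.0
time_s: 35.95
tcp_pos: [0.446, -0.0796, 0.0499]
tool_rot: [3.141, -0.0, 1.571]
ft_force: [-0.8, -0.5, 6.8]
gripper_width: 0.0368
grip_force: 34.4
time_s: 36.83
tcp_pos: [0.445, -0.0795, 0.211]
tool_rot: [-3.141, -0.0, 1.571]
ft_force: [-0.6, 0.3, -0.8]
gripper_width: 0.0366
grip_force: 35.4
t 36.83 tcp [ 0.445  -0.0795  0.211 ] psi 0.0 w 0.0366 grip 35.4 F [-0.6  0.3 -0.8] q [-0.45  0.15  0.58  2.06 -0.1   0.96  0.19]
turn [-0.004 -0.002  0.051] then shift [1.411 3.304 0.017] target [0.644  0.0034 0.21  ]
```

```bash
python3 -m creep '[[0.13,0.3,0,0,0,0.05],[0.26,0.6,0,0,0,0],[0.3,0.7,0,0,0,0],[0.3,0.7,0,0,0,0],[0.24,0.56,0,0,0,0],[0.13,0.32,0,0,0,0],[0.05,0.12,0,0,0,0],[0,0,0,0,0,0],[0,0,0,0,0,0],[0,0,0,0,0,0]]'; python3 g.py bin 0 0 .057 0
```

```text
time_s: 38.08
tcp_pos: [0.6438, 0.0029, 0.2117]
tool_rot: [3.141, -0.0, 1.561]
ft_force: [-0.5, 0.1, -0.7]
gripper_width: 0.0368
grip_force: 35.3
t 38.08 tcp [0.6438 0.0029 0.2117] psi -0.5 w 0.0368 grip 35.3 F [-0.5  0.1 -0.7] q [-0.44  0.5   0.52  1.61 -0.27  1.11  0.14]
turn [ 0.001 -0.002 -0.004] then shift [0.008 0.003 2.578] target [0.644  0.0034 0.057 ]
```

```bash
python3 -m creep '[[0,0,0.6,0,0,0],[0,0,0.7,0,0,0],[0,0,0.6,0,0,0],[0,0,0.35,0,0,0],[0,0,0.2,0,0,0],[0,0,0.1,0,0,0],[0,0,0.02,0,0,0],[0,0,0,0,0,0],[0,0,0,0,0,0]]'; python3 -m creep '[[0,0,0.03,0,0,0],[0,0,0.02,0,0,0],[0,0,0.01,0,0,0],[0,0,0,0,0,0],[0,0,0,0,0,0]]'; python3 g.py
```

```text
time_s: 39.2
tcp_pos: [0.6447, 0.0034, 0.0579]
tool_rot: [3.14, -0.0, 1.562]
ft_force: [0.4, 0.3, -1.3]
gripper_width: 0.037
grip_force: 35.3
time_s: 39.83
tcp_pos: [0.6443, 0.0033, 0.054]
tool_rot: [3.141, -0.0, 1.562]
ft_force: [-1.5, -0.1, 5.3]
gripper_width: 0.0369
grip_force: 35.9
t 39.83 tcp [0.6443 0.0033 0.054 ] psi -0.5 w 0.0369 grip 35.9 F [-1.5 -0.1  5.3] q [-0.38  0.68  0.44  1.73 -0.37  0.82  0.22]
```

Contact felt. I'll release, retreat and check.

```bash
python3 -m creep '[[0,0,0,0,0,0],[0,0,0,0,0,0],[0,0,0,0,0,0],[0,0,0,0,0,0],[0,0,-0.2,0,0,0],[0,0,-0.6,0,0,0],[0,0,-0.8,0,0,0],[0,0,-0.8,0,0,0],[0,0,-0.8,0,0,0],[0,-0.8,0,0,0,0],[0,-0.8,0,0,0,0],[0,0,0,0,0,0],[0,0,0,0,0,0],[0,0,0,0,0,0]]' 0.7
python3 - <<'E'
from h import *
p,d,c=snap("scene"); cv2.imwrite("pics/end.png",p[...,::-1])
E
```

```text
time_s: 41.58
tcp_pos: [0.5493, 0.0042, 0.2459]
tool_rot: [3.141, 0.0, 1.562]
ft_force: [-0.6, -0.3, 0.0]
gripper_width: 0.0599
grip_force: 0.0
```

View pics/end.png

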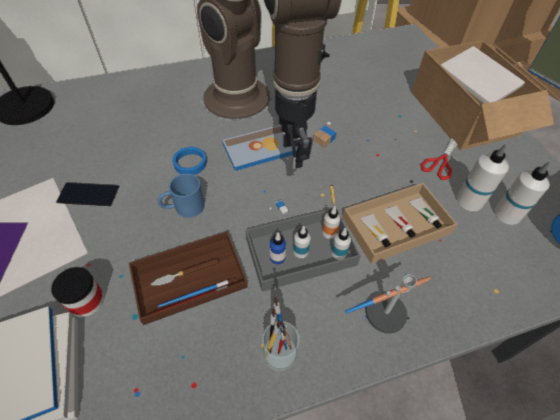

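The blue and white bottles stand upright in the bin at (278,248) and (302,240). Both tubes are flat in the carton at (377,230) and (402,220), the knife is in the tray at (180,275), and the mug at (185,195) hasn't moved.

```bash
python3 -c "
from workcell import job
print(job.job_done())"
```

```text
the job is handed in; nothing more can be done
None
```

The job is handed in at about 42 s: both bottles stand in the bin, both tubes lie flat in the carton, the knife lies flat in the tray, and the mug is untouched; all this shows in the last picture, but no verdict was returned.

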